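# Push the pipe home and start the former with its two-button control

## Robot

A 6-joint arm with a two-finger parallel gripper is mounted at the origin on a cart in front of the work surface, level with it; the furniture and walls round the work are solid. World frame = base frame: x ahead of the robot, y to its left, z up, the work surface at z = 0. Lengths are in m, angles in rad, forces in N, time in s.
With the tool pointing down it reaches from about 0.275 to 1 m from the base axis. Payload 8.4 kg.
Tool frame: the origin (TCP) lies on the mounting face of the last link; the fingertips stand 173 mm ahead of it and the grasp point (between the pads) lies r.grip_point_offset ahead of it (r.grip_point_offset is the distance from the TCP to the grasp point, in m); z points along the fingers, y is the direction in which the jaws open and shut (so a half turn about z gives the same grasp; the last joint's range is limited). The gripper opens to 85 mm and grips with 20 to 120 N. Pads are 22 mm wide; open, the fingers measure 114 mm over their backs; the gripper's body (76 mm by 85 mm) begins 54 mm behind the grasp point. The pads swing forward as they close: fully open they stand 13 mm farther back than shut.
Start: joints at [1.117, 0.353, 1.633, -0, 1.155, -0.002], TCP at [0.273, 0.562, 0.405] pointing down, gripper open.
Joint ranges: [-2.63, 2.63], [-0.92, 2.1], [0.06, 2.66], [-1.3, 4.44], [0, 2.69], [-3.02, 3.02]. Speed limits (rad/s): [2.22, 2.22, 2.79, 3.14, 3.14, 3.14].

## Interface

Orientations are given as a rotation vector (axis times angle).
In Python, from bench import r gives the robot as it stands.
- The arm moves only by the tool move_arm, never from a script. Its argument "motion" is a list of rows, each an object with "rot": the turn, a rotation vector about the world's x, y, z in degrees, a list of three; "linear": the shift along the world's x, y, z in cm, a list of three; "jaw": the opening, from 0 (shut) to 1 (fully open). A call has 1 to 10 rows; each row is the pose to reach, as a shift and turn from the pose measured when the call began; what a row does not reach only later rows make up. A row lasts 1/10 s, in which the tool goes at most 50 mm and 8.59 degrees, less where a joint would pass 70% of its speed; a pose out of reach is approached as far as the arm can. A call with a gripper value outside its range is refused whole. The fingers move at their own pace and stop on an object; "grip_force" is the grip in N (left out, the last holds). Time passes only in rows, so rows that repeat a pose let the fingers close. It gives the time, the measured TCP pose, the force and the opening at its end, in the units of the state.
- r.state(): the state, without advancing time (a new reading comes with each control period).
- r.grab_frame(name): name is "scene" or "top"; returns a dict with "image" (384x512x3 uint8, red, green, blue), "z_map" (384x512 float32, m along the optical axis (not along the pixel's ray), 0 where there is no reading), "fx", "fy", "cx", "cy" (pixels), "cam_to_world" (4x4, takes a point from camera to world coordinates). Camera axes: x right, y up, looking along -z (the intrinsics and any distortion apply to the point x, -y, -z); pixel columns grow to the right and rows downward; lengths in m; the calibration is good to about 2 mm. A picture is of the moment at which its call begins.
- r.close_job(): hands the job in, once; it reports no verdict.
The state is a dict: "time": time; "q": joint angles; "joint_vel": joint speeds; "effort": joint torques, N m; "tool_pos": TCP position; "ee_rot": TCP orientation; "force": force on the tool from outside, world axes, zero at the start; "torque": the same for the moment, N m; "gripper_width": finger opening in m.
Only numpy, scipy, OpenCV 4.12 (cv2) and the standard library are available. Lean on these libraries where they do the work, as an engineer would, in place of code of your own. Each camera call takes 0.05 s, during which the arm holds its last target.

## Task

Push the white pipe along the channel of the pipe former until its far end rests against the end stop, without lifting it or gripping it. Then start the former: press its two like round start buttons down together, one fingertip on each, hold both well down for two seconds and let them come up again. Leave the mushroom-shaped stop button and everything else on the bench alone.

Things in the scene. Friction and masses are not known exactly. Their poses are not given: they have to be found in the camera images.
- former: Pipe end former, fixed: steel base plate 350 x 90 x 10 mm. Origin on the bench under its channel's centre line; +x along the channel to the end stop, z up. Plate x -150 to 200 mm; channel floor z = 10 mm; guide rails at y = +-18 mm (inner faces), tops z = 22 mm, x -130 to 105 mm; open at the -x end. End stop: upright plate, face at x = 110 mm, 70 mm wide, 65 mm high; a cylinder behind it, 72 mm high
- stop_face (a point): Point on the near face of the former's end stop, on the channel's centre line at the height of the pipe's axis (26 mm above the bench). Axes as the former's.
- pipe_mid (a point): Middle of the white plastic pipe, on its axis: 140 mm long (along y of this point), 32 mm in diameter, about 60 g, loose in the former's channel with 2 mm clearance each side. Axis 26 mm above the bench. Starts with 35 to 85 mm between its far end and the end stop; at home this point lies 70 mm before the stop's face. Slides with under 1 N.
- console: Start console, fixed to the bench: low box 100 (x) x 150 (y) x 50 mm, origin under its centre on the bench, +x away from the robot side, +y to the left. Its flat top is 50 mm above the bench. On it: the pair of like round start buttons at x = -22 mm, y = +-30 mm (60 mm between centres), and one mushroom-shaped stop button at x = +25 mm, y = 0.
- start_left_top (a point): Centre of the top of the left start button: flat round cap, 28 mm in diameter, 14 mm above the console's top when up (64 mm above the bench). Moves with the button. Axes as the console's.
- start_right_top (a point): The same for the right start button, 60 mm from the left one along console -y.
- start_left (a joint): Travel of the left start button: 0 up, 0.008 m right down. Spring return, 2 N at the start of travel and 5 N at the bottom. Counts as pressed beyond 0.005.
- start_right (a joint): The same for the right start button.
- stop_top (a point): Top of the stop button: mushroom head 36 mm in diameter, its top 28 mm above the console's top (78 mm above the bench).
- stop (a joint): Travel of the stop button: 0 up, 0.006 m pressed; sprung, 4 to 8 N. To be left alone.
- coupling: Bystander: black pipe coupling, 54 mm in diameter, 60 mm high, standing beside the former. Origin under its centre.
- wing_nut: Bystander: small steel wing nut, 15 x 36 x 19 mm, on the bench before the console. Origin under its centre.
- spray_small: Bystander: white bottle with black cap, 34 mm in diameter, 130 mm high. Origin under its centre.
- oil_bottle: Bystander: yellow bottle with black cap, 44 mm in diameter, 120 mm high. Origin under its centre.
- tape_measure: Bystander: pocket tape measure, 38 x 82 x 59 mm. Origin under its centre.

How it is judged:
On the way, in this order (a step that is already met when the one before it is completed fails the run):
1. the pipe is pushed home against the end stop, lying in the channel (x of pipe_mid in the frame of former above 0.035 m and y of pipe_mid in the frame of former between -0.008 and 0.008 m and z of pipe_mid in the frame of former below 0.034 m), for 0.2 s.
2. both start buttons are held down together by the fingers for 1.5 s with the pipe home (all of step 1 and value of joint each of start_left, start_right above 0.005 m and contact force between the fingers and console above 2 N), for 1.5 s.
At the end, for the whole second after the job is handed in: The pipe lies in the channel with its far end within 5 mm of the end stop, and both start buttons and the stop button are up again (within 2 mm) (all of step 1 and value of joint each of start_left, start_right, stop below 0.002 m and velocity of joint each of start_left, start_right below 0.01 m/s); the robot touches nothing.
It fails at once if the pipe is lifted (more than 12 mm) or comes out of the channel (z of pipe_mid in the frame of former above 0.038 m or y of pipe_mid in the frame of former above 0.02 m or y of pipe_mid in the frame of former below -0.02 m).
It fails at once if one start button is pressed while the other is still up (not together) ((value of joint start_left above 0.005 m and value of joint start_right below 0.001 m) or (value of joint start_right above 0.005 m and value of joint start_left below 0.001 m)).
It fails at once if a start button is pressed before the pipe is home (x of pipe_mid in the frame of former below 0.032 m and value of joint any of start_left, start_right above 0.005 m).
It fails at once if the stop button is pressed (value of joint stop above 0.003 m).
It fails at once if a bystander is moved by more than 20 mm (distance of any of coupling, wing_nut, spray_small, oil_bottle, tape_measure from where it was at the start of the episode above 0.02 m).
It also fails if it takes over 43 s, if anything falls off the work surface, if the arm or the gripper's body presses on something with over 40 N, if the wrist force passes 120 N, or if a joint passes its speed limit or range.

## Working session

There is one attempt and no reset: what is moved stays moved. The work goes in short steps, Python scripts to look and compute and a tool call to move; the robot and the scene stay as the last step left them, time stands still between calls to the robot, and variables do not carry over. Pictures are saved under pics/ and viewed, and the job is handed in when it is done.

Besides the shell and the picture viewer there is one more tool, called after ">>>" by a JSON object that holds its "fn" and its "kwargs", one argument or row to a line. move_arm: Moves the arm, as the interface text tells. Its arguments: {"type":"object","properties":{"motion":{"type":"array"},"grip_force":{"type":"number"}},"required":["motion"]}

```bash
ls; mkdir -p pics
cat > h.py <<'E'
import numpy as np, cv2
from bench import r
def shot(n):
    f=r.grab_frame(n); np.savez('f_%s.npz'%n, **{k:np.array(v) for k,v in f.items()}); return f
def load(n): return dict(np.load('f_%s.npz'%n))
def cloud(f):
    z=f['z_map'].astype(float); h,w=z.shape
    u,v=np.meshgrid(np.arange(w),np.arange(h))
    x=(u-f['cx'])/f['fx']*z; y=(v-f['cy'])/f['fy']*z
    P=np.stack([x,-y,-z,np.ones_like(z)],-1)@np.array(f['cam_to_world']).T
    P=P[...,:3]; P[z==0]=np.nan; return P
E
python3 - <<'E'
from h import *
print(r.state(), r.grip_point_offset)
for n in ('scene','top'):
    f=shot(n); print(n,f['fx'],f['cx'],f['cy'],[k for k in f]);print(f['cam_to_world'])
    cv2.imwrite(f'pics/{n}0.png',cv2.resize(f['image'][...,::-1],(800,600)))
E
```

```text
pics
{'time': 0.0, 'q': array([ 1.11660127e+00,  3.53634793e-01,  1.63413028e+00, -7.06655374e-06,
        1.15523362e+00, -2.39263517e-03]), 'joint_vel': array([-0.00064694, -0.00104553, -0.00131439, -0.001524  ,  0.00022513,
        0.00015891]), 'effort': array([ 1.87192258e-03, -6.05229449e+01, -3.42072415e+01,  5.15583702e-05,
        9.19944694e-03, -6.46370040e-06]), 'tool_pos': array([0.27275859, 0.56207371, 0.40397152]), 'ee_rot': array([-7.03594491e-01, -3.06146939e+00,  2.15338064e-03]), 'force': array([ 0.28358268, -0.72148621,  0.10473461]), 'torque': array([-0.01540716,  0.02581213,  0.04314227]), 'gripper_width': 0.0857487510782286} 0.1547
scene 452.36409814952646 261.26382748422674 191.7572627847982 ['image', 'z_map', 'fx', 'fy', 'cx', 'cy', 'cam_to_world']
[[ 8.28420851e-01  3.52147530e-01 -4.35558274e-01 -5.01229893e-04]
 [-5.60060323e-01  5.30745382e-01 -6.36114592e-01 -7.54961172e-01]
 [ 7.16436036e-03  7.70909499e-01  6.36904401e-01  8.14762375e-01]
 [ 0.00000000e+00  0.00000000e+00  0.00000000e+00  1.00000000e+00]]
top 449.93480717868226 258.2361539682767 196.28418583655036 ['image', 'z_map', 'fx', 'fy', 'cx', 'cy', 'cam_to_world']
[[ 0.01160559  0.98607917 -0.165871    0.32541374]
 [-0.9999106   0.01034296 -0.00847396 -0.01509411]
 [-0.0066404   0.16595452  0.98611105  1.25245617]
 [ 0.          0.          0.          1.        ]]
```

View pics/scene0.png

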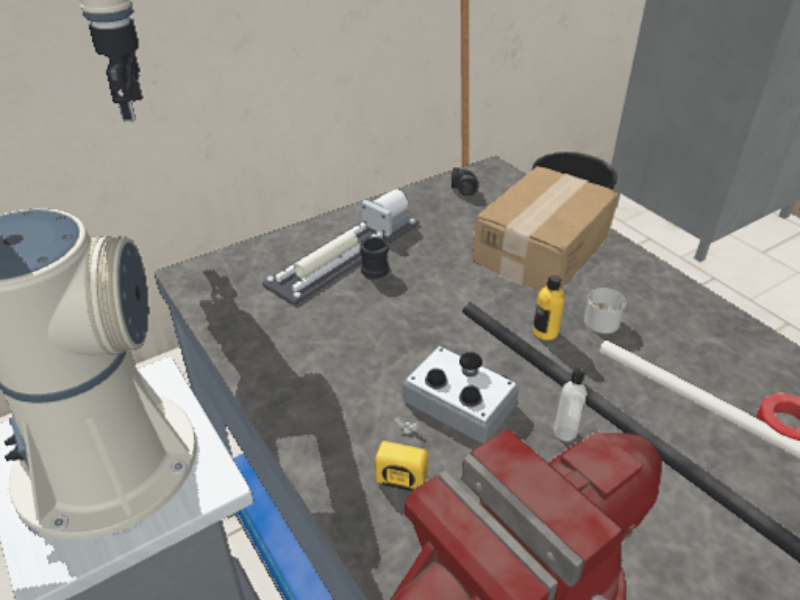

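View pics/top0.png

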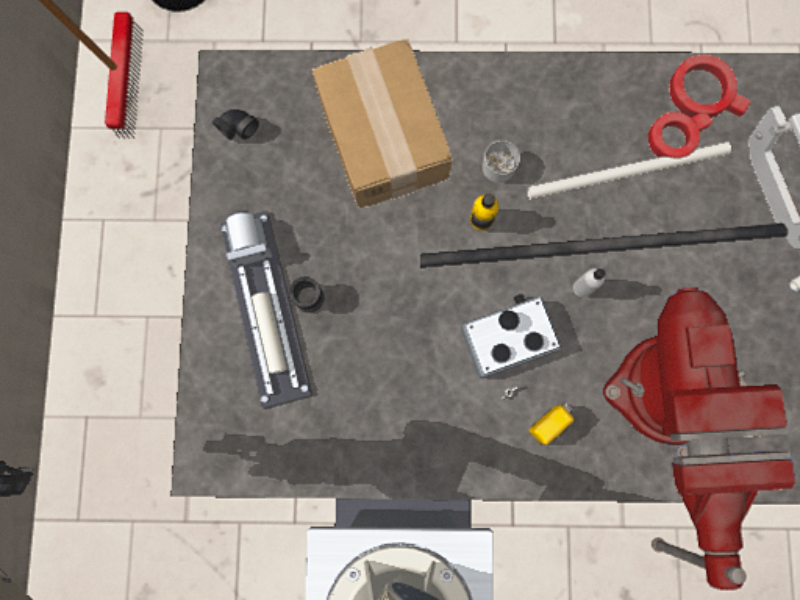

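The top view (800x600) shows the former at left: pipe (268,332), end stop about (247,255), coupling (308,295). The console is at (512,337), with start buttons at (501,353) and (534,341) and the mushroom at (509,320). Next I'll measure these from the depth data.

```bash
cat > m.py <<'E'
from h import *
T=load('top');S=load('scene');PT=cloud(T);PS=cloud(S)
def at(P,u,v,s=1.5625): 
    return P[int(v/s),int(u/s)].round(4)
for nm,u,v in [('pipe',268,332),('pipenear',276,368),('pipefar',258,296),('btnL',501,353),('btnR',534,341),('mush',509,320),('bench',400,350),('stop',240,255),('coupling',308,283),('ctop',490,335)]:
    print(nm,at(PT,u,v))
def sel(P,c,rad,z0,z1):
    m=(np.hypot(P[...,0]-c[0],P[...,1]-c[1])<rad)&(P[...,2]>z0)&(P[...,2]<z1); return m
for nm,P in (('T',PT),('S',PS)):
    c=at(PT,512,337)[:2]
    q=P[sel(P,c,.12,.04,.056)]
    (cx,cy),(w,h),a=cv2.minAreaRect((q[:,:2]*1000).astype(np.float32)); print(nm,'console',cx,cy,w,h,a,len(q),np.median(q[:,2]))
    for b in [(501,353),(534,341),(509,320)]:
        q=P[sel(P,at(PT,*b)[:2],.03,.058,.09)]
        print('  btn',q.mean(0).round(4),np.median(q[:,2]).round(4),q.max(0).round(4),len(q))
    # pipe: points above z .03 near
    c=at(PT,268,332)[:2]
    q=P[sel(P,c,.12,.034,.046)]
    if len(q): print('pipe bbox',cv2.minAreaRect((q[:,:2]*1000).astype(np.float32)),len(q),q[:,2].max())
    q=P[sel(P,at(PT,262,310)[:2],.19,.004,.03)]
    print('former low',cv2.minAreaRect((q[:,:2]*1000).astype(np.float32)),len(q))
E
python3 m.py
```

```text
pipe [0.4839 0.2327 0.0372]
pipenear [0.421  0.2154 0.0424]
pipefar [0.547  0.2515 0.0396]
btnL [ 0.4504 -0.1699  0.0593]
btnR [ 0.4695 -0.2256  0.0615]
mush [ 0.5042 -0.1813  0.0778]
bench [ 0.4578  0.001  -0.0024]
stop [0.6135 0.2815 0.0661]
coupling [0.5708 0.1647 0.0371]
ctop [ 0.4812 -0.1529  0.048 ]
T console 479.7251281738281 -192.2520294189453 99.23635864257812 147.9770050048828 20.332143783569336 1584 0.04870896889364673
  btn [ 0.4489 -0.1717  0.063 ] 0.063 [ 0.4611 -0.1585  0.0693] 85
  btn [ 0.4696 -0.2278  0.063 ] 0.0629 [ 0.4832 -0.2146  0.0684] 89
  btn [ 0.5024 -0.1829  0.0748] 0.0749 [ 0.5185 -0.1662  0.0804] 137
pipe bbox ((493.8282165527344, 191.87188720703125), (140.21249389648438, 109.95436096191406), 14.997305870056152) 478 0.04583180130403108
former low ((521.4676513671875, 224.85821533203125), (331.8888854980469, 376.74029541015625), 89.33392333984375) 2938
S console 480.62646484375 -192.6089324951172 98.8655014038086 148.25120544433594 20.432310104370117 1691 0.04956297612452121
  btn [ 0.45   -0.1725  0.0634] 0.0636 [ 0.4652 -0.1579  0.0662] 94
  btn [ 0.4712 -0.228   0.0634] 0.0635 [ 0.486  -0.2135  0.0667] 102
  btn [ 0.5028 -0.1852  0.0748] 0.0757 [ 0.5201 -0.1669  0.0813] 144
pipe bbox ((497.0094299316406, 189.0183563232422), (145.32261657714844, 114.08946228027344), 13.016297340393066) 355 0.04565239426591028
former low ((532.6180419921875, 228.47186279296875), (294.53717041015625, 354.1457824707031), 89.2662353515625) 1613
```

```bash
cat > m2.py <<'E'
from h import *
import sys
T=load('top');S=load('scene')
for nm,f in (('T',T),('S',S)):
    P=cloud(f).reshape(-1,3); P=P[~np.isnan(P).any(1)]
    yaw=np.radians(15.5); o=np.array([.484,.2335])
    for it in range(4):
        d=np.array([np.cos(yaw),np.sin(yaw)]); n=np.array([-d[1],d[0]])
        s=(P[:,:2]-o)@d; t=(P[:,:2]-o)@n
        k=(abs(t)<.022)&(abs(s)<.12)&(P[:,2]>.030)&(P[:,2]<.050)
        q=P[k]
    print(nm,'pipe s range',np.percentile(s[k],[0,1,2,98,99,100]).round(4),'t',t[k].mean().round(4),t[k].min().round(4),t[k].max().round(4),'z',np.percentile(q[:,2],[50,90,98]).round(4),len(q))
    top=k&(P[:,2]>.036)&(abs(s)<.06); c=np.polyfit(s[top],t[top],1); print('  axis fit slope deg',np.degrees(c[0]),'off',c[1])
    # sides/plate: z .004-.015
    k=(abs(t)<.06)&(abs(s)<.25)&(P[:,2]>.004)&(P[:,2]<.028)
    print('  plate',cv2.minAreaRect((np.c_[s,t][k]*1000).astype(np.float32)))
    k=(abs(t)<.06)&(s>.05)&(s<.2)&(P[:,2]>.045)
    print('  stop s',np.percentile(s[k],[0,1,5,50,100]).round(4),'t',t[k].min().round(4),t[k].max().round(4))
    k2=k&(P[:,2]>.050)&(P[:,2]<.0665)
    h,e=np.histogram(s[k2],bins=np.arange(.05,.2,.004)); print('  ',list(zip(e.round(3),h)))
    kr=(abs(t)>.017)&(abs(t)<.03)&(s>-.2)&(s<.1)&(P[:,2]>.018)&(P[:,2]<.03)
    for sg in(1,-1):
        m=kr&(t*sg>0); print('  rail',sg,s[m].min().round(4),s[m].max().round(4),np.median(t[m]).round(4),np.polyfit(s[m],t[m],1).round(4))
    # coupling
    k=(np.hypot(P[:,0]-.565,P[:,1]-.165)<.045)&(P[:,2]>.05)&(abs(t)>.03)
    q=P[k]; 
    if len(q): print('  coupling',cv2.minEnclosingCircle((q[:,:2]*1000).astype(np.float32)),'st',np.c_[s,t][k].mean(0).round(4))
E
python3 m2.py
```

```text
T pipe s range [-0.0713 -0.0705 -0.0685  0.0658  0.068   0.07  ] t -0.0028 -0.0183 0.0133 z [0.0379 0.0421 0.0441] 560
  axis fit slope deg 0.07116245674681143 off -0.002199402040955743
  plate ((-0.950897216796875, -0.0405731201171875), (115.6915283203125, 493.1617431640625), 89.10469818115234)
  stop s [0.0512 0.0596 0.1342 0.1588 0.1994] t -0.0589 0.0331
   [(np.float64(0.05), np.int64(3)), (np.float64(0.054), np.int64(2)), (np.float64(0.058), np.int64(1)), (np.float64(0.062), np.int64(0)), (np.float64(0.066), np.int64(0)), (np.float64(0.07), np.int64(0)), (np.float64(0.074), np.int64(0)), (np.float64(0.078), np.int64(0)), (np.float64(0.082), np.int64(0)), (np.float64(0.086), np.int64(0)), (np.float64(0.09), np.int64(0)), (np.float64(0.094), np.int64(0)), (np.float64(0.098), np.int64(0)), (np.float64(0.102), np.int64(0)), (np.float64(0.106), np.int64(0)), (np.float64(0.11), np.int64(0)), (np.float64(0.114), np.int64(0)), (np.float64(0.118), np.int64(0)), (np.float64(0.122), np.int64(0)), (np.float64(0.126), np.int64(0)), (np.float64(0.13), np.int64(13)), (np.float64(0.134), np.int
[... 1814 characters left out ...]
t64(34)), (np.float64(0.138), np.int64(40)), (np.float64(0.142), np.int64(21)), (np.float64(0.146), np.int64(20)), (np.float64(0.15), np.int64(8)), (np.float64(0.154), np.int64(2)), (np.float64(0.158), np.int64(8)), (np.float64(0.162), np.int64(3)), (np.float64(0.166), np.int64(6)), (np.float64(0.17), np.int64(6)), (np.float64(0.174), np.int64(7)), (np.float64(0.178), np.int64(7)), (np.float64(0.182), np.int64(4)), (np.float64(0.186), np.int64(3)), (np.float64(0.19), np.int64(8)), (np.float64(0.194), np.int64(4))]
  rail 1 -0.1029 0.0989 0.0225 [0.0122 0.0232]
  rail -1 -0.1014 0.0741 -0.024 [ 0.0121 -0.0234]
  coupling ((552.283203125, 168.6494140625), 32.3798713684082) st [ 0.0477 -0.0826]
```

Both cameras agree:

- **Console:** centre (0.480, -0.1925), yaw 20.4°. The buttons lie where the given offsets put them.
- **Channel:** yaw 15.6°. Pipe middle is about (0.484, 0.232), and the gap to the stop is about 63 mm, within the given 35–85 mm.

I'll move behind the pipe with the fingers shut. The fingertips will stay just above the rail tops.

>>> {"fn": "move_arm", "kwargs": {
  "motion": [
    {"linear": [1.5, -4.5, 0], "rot": [0, 0, 6], "jaw": 0},
    {"linear": [3, -9, -1], "rot": [0, 0, 12], "jaw": 0},
    {"linear": [4.5, -13.5, -2], "rot": [0, 0, 18], "jaw": 0},
    {"linear": [6, -18, -3.5], "rot": [0, 0, 24], "jaw": 0},
    {"linear": [7.5, -22.5, -5], "rot": [0, 0, 30], "jaw": 0},
    {"linear": [9, -27, -6.5], "rot": [0, 0, 36], "jaw": 0},
    {"linear": [10.5, -31.5, -8.5], "rot": [0, 0, 41.5], "jaw": 0},
    {"linear": [11.4, -35.7, -10.4], "rot": [0, 0, 41.5], "jaw": 0},
    {"linear": [11.4, -35.7, -10.4], "rot": [0, 0, 41.5], "jaw": 0},
    {"linear": [11.4, -35.7, -10.4], "rot": [0, 0, 41.5], "jaw": 0}
  ]
}}

```text
time: 1.1
tool_pos: [0.3869, 0.2042, 0.2996]
ee_rot: [0.422, -3.112, 0.002]
force: [-0.4, -0.0, 1.3]
gripper_width: 0.0002
```

>>> {"fn": "move_arm", "kwargs": {
  "motion": [
    {"linear": [0, 0, -3], "rot": [0, 0, 0], "jaw": 0},
    {"linear": [0, 0, -6], "rot": [0, 0, 0], "jaw": 0},
    {"linear": [0, 0, -8], "rot": [0, 0, 0], "jaw": 0},
    {"linear": [0, 0, -9.5], "rot": [0, 0, 0], "jaw": 0},
    {"linear": [0, 0, -10.1], "rot": [0, 0, 0], "jaw": 0},
    {"linear": [0, 0.05, -10.1], "rot": [0, 0, 0], "jaw": 0}
  ]
}}

```text
time: 1.7
tool_pos: [0.3868, 0.2056, 0.1984]
ee_rot: [0.424, -3.111, 0.003]
force: [0.8, -0.8, 0.3]
gripper_width: -0.0001
```

Run:
```python
from h import *
print(r.state()['force'],r.state()['tool_pos'])
a=shot('scene')['image'][100:220,130:300]; b=shot('top')['image'][100:290,110:260]
cv2.imwrite('pics/a1.png',cv2.resize(a[...,::-1],None,fx=4,fy=4)); cv2.imwrite('pics/b1.png',cv2.resize(b[...,::-1],None,fx=3,fy=3))
```

```text
[ 0.81382074 -0.81701321  0.34282005] [0.38679309 0.20560501 0.19843087]
```

View pics/a1.png

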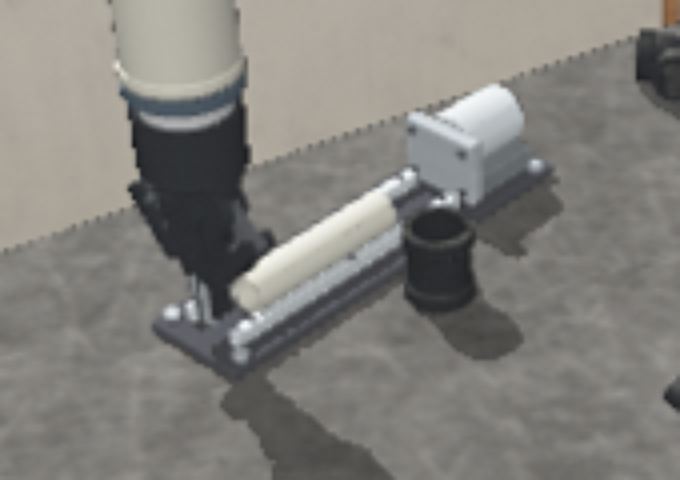

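View pics/b1.png

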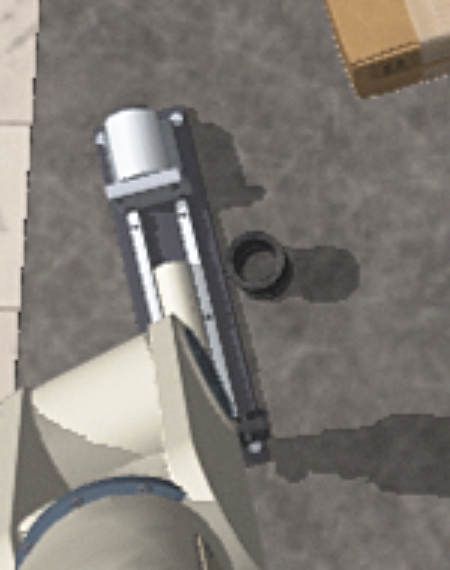

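The scene crop shows the closed fingers at (215,290), just behind the pipe's near end at (248,295) and inside the channel line, with no contact force. I'll push along the channel direction (0.963, 0.269).

>>> {"fn": "move_arm", "kwargs": {
  "motion": [
    {"linear": [0.67, 0.19, 0], "rot": [0, 0, 0], "jaw": 0},
    {"linear": [1.35, 0.37, 0], "rot": [0, 0, 0], "jaw": 0},
    {"linear": [2.02, 0.55, 0], "rot": [0, 0, 0], "jaw": 0},
    {"linear": [2.7, 0.74, 0], "rot": [0, 0, 0], "jaw": 0},
    {"linear": [3.37, 0.93, 0], "rot": [0, 0, 0], "jaw": 0},
    {"linear": [4.04, 1.11, 0], "rot": [0, 0, 0], "jaw": 0},
    {"linear": [4.72, 1.3, 0], "rot": [0, 0, 0], "jaw": 0},
    {"linear": [5.4, 1.49, 0], "rot": [0, 0, 0], "jaw": 0},
    {"linear": [6.07, 1.67, 0], "rot": [0, 0, 0], "jaw": 0},
    {"linear": [6.74, 1.86, 0], "rot": [0, 0, 0], "jaw": 0}
  ]
}}

```text
time: 2.8
tool_pos: [0.4552, 0.2242, 0.1992]
ee_rot: [-0.423, 3.113, -0.002]
force: [0.4, 0.3, -0.5]
gripper_width: 0.0002
```

Run:
```python
from h import *
print(r.state()['force'],r.state()['tool_pos'])
a=shot('scene')['image'][100:220,130:300]
cv2.imwrite('pics/a2.png',cv2.resize(a[...,::-1],None,fx=4,fy=4))
```

```text
[ 0.39814334  0.34455706 -0.47018976] [0.45521934 0.22424873 0.19924309]
```

View pics/a2.png

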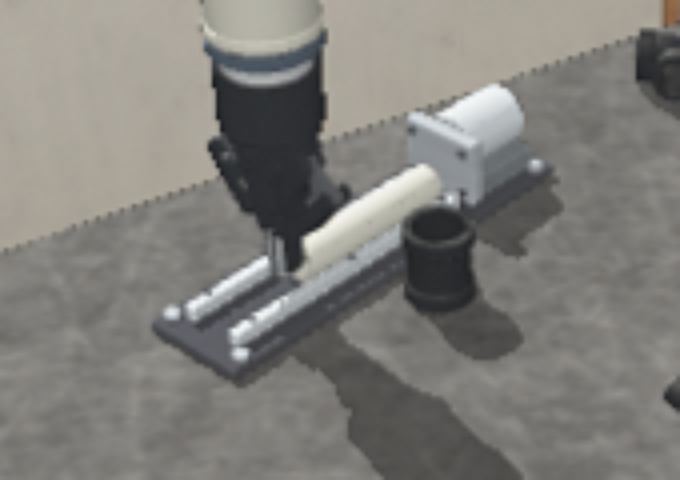

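The pipe has moved with the fingers, and its far end (425,175) is close to the stop plate. About 12 mm should remain, so I'll creep.

>>> {"fn": "move_arm", "kwargs": {
  "motion": [
    {"linear": [0.19, 0.05, 0], "rot": [0, 0, 0], "jaw": 0},
    {"linear": [0.38, 0.11, 0], "rot": [0, 0, 0], "jaw": 0},
    {"linear": [0.58, 0.16, 0], "rot": [0, 0, 0], "jaw": 0},
    {"linear": [0.77, 0.21, 0], "rot": [0, 0, 0], "jaw": 0},
    {"linear": [0.87, 0.24, 0], "rot": [0, 0, 0], "jaw": 0},
    {"linear": [0.96, 0.27, 0], "rot": [0, 0, 0], "jaw": 0}
  ]
}}

```text
time: 3.45
tool_pos: [0.4659, 0.2273, 0.1995]
ee_rot: [-0.423, 3.111, -0.001]
force: [-0.4, -0.7, 1.2]
gripper_width: 0.0005
```

>>> {"fn": "move_arm", "kwargs": {
  "motion": [
    {"linear": [0.1, 0.03, 0], "rot": [0, 0, 0], "jaw": 0},
    {"linear": [0.19, 0.05, 0], "rot": [0, 0, 0], "jaw": 0},
    {"linear": [0.29, 0.08, 0], "rot": [0, 0, 0], "jaw": 0}
  ]
}}

```text
time: 3.75
tool_pos: [0.4689, 0.2282, 0.1995]
ee_rot: [-0.423, 3.111, -0.001]
force: [-0.1, -0.3, -0.4]
gripper_width: 0.0001
```

>>> {"fn": "move_arm", "kwargs": {
  "motion": [
    {"linear": [0.1, 0.03, 0], "rot": [0, 0, 0], "jaw": 0},
    {"linear": [0.19, 0.05, 0], "rot": [0, 0, 0], "jaw": 0},
    {"linear": [0.19, 0.05, 0], "rot": [0, 0, 0], "jaw": 0}
  ]
}}

```text
time: 4.05
tool_pos: [0.4704, 0.2286, 0.1994]
ee_rot: [-0.423, 3.112, -0.001]
force: [-3.2, -0.6, 2.5]
gripper_width: 0.0002
```

Run:
```python
from h import *
print(r.state()['force'],r.state()['tool_pos'])
f=shot('scene');a=f['image'][100:220,130:300]
cv2.imwrite('pics/a3.png',cv2.resize(a[...,::-1],None,fx=4,fy=4))
a=shot('top')['image'][100:290,110:260]
cv2.imwrite('pics/b3.png',cv2.resize(a[...,::-1],None,fx=3,fy=3))
```

```text
[-3.17546294 -0.64744953  2.49712802] [0.47043291 0.22856396 0.1993765 ]
```

View pics/a3.png

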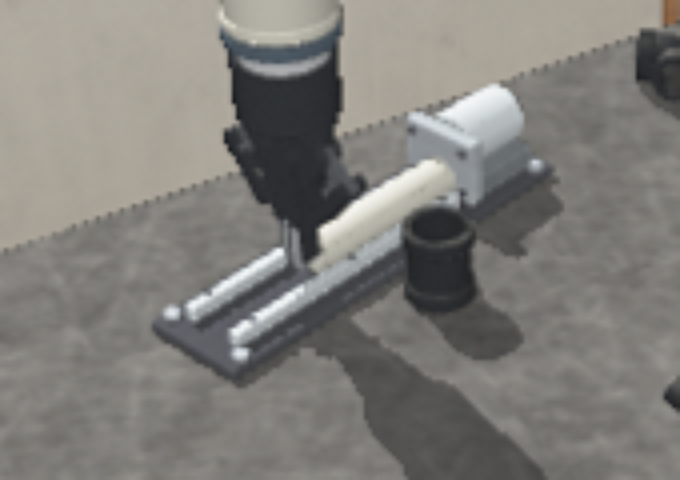

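View pics/b3.png

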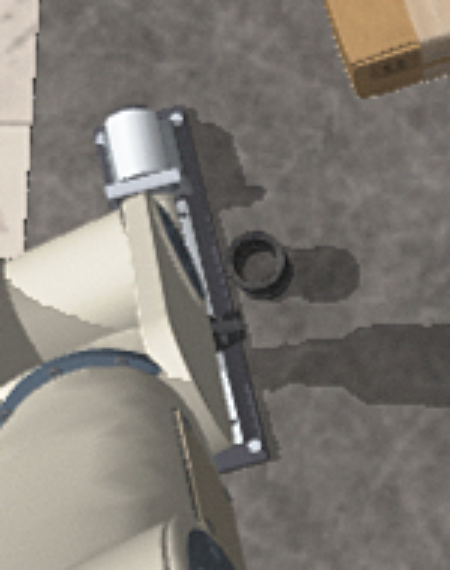

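The pipe's far end (440,172) is at the stop plate, and the force along the channel has risen to 3 N. I'll make one more small nudge to confirm.

>>> {"fn": "move_arm", "kwargs": {
  "motion": [
    {"linear": [0.1, 0.03, 0], "rot": [0, 0, 0], "jaw": 0},
    {"linear": [0.1, 0.03, 0], "rot": [0, 0, 0], "jaw": 0},
    {"linear": [0.1, 0.03, 0], "rot": [0, 0, 0], "jaw": 0}
  ]
}}

```text
time: 4.45
tool_pos: [0.4708, 0.2286, 0.1993]
ee_rot: [0.423, -3.112, 0.002]
force: [-5.0, -0.7, 4.3]
gripper_width: -0.0003
```

The push now meets firm resistance. I'll back off along the channel, then rise.

>>> {"fn": "move_arm", "kwargs": {
  "motion": [
    {"linear": [-0.5, -0.14, 0], "rot": [0, 0, 0], "jaw": 0},
    {"linear": [-2, -0.55, 0], "rot": [0, 0, 0], "jaw": 0},
    {"linear": [-4, -1.1, 0], "rot": [0, 0, 0], "jaw": 0},
    {"linear": [-4, -1.1, 3], "rot": [0, 0, 0], "jaw": 0},
    {"linear": [-4, -3, 7], "rot": [0, 0, 0], "jaw": 0.3},
    {"linear": [-4, -7, 10], "rot": [0, 0, 0], "jaw": 0.55},
    {"linear": [-4, -12, 10], "rot": [0, 0, 0], "jaw": 0.55},
    {"linear": [-4, -17, 10], "rot": [0, 0, 2], "jaw": 0.55},
    {"linear": [-4, -22, 10], "rot": [0, 0, 4], "jaw": 0.55},
    {"linear": [-4, -27, 10], "rot": [0, 0, 5], "jaw": 0.55}
  ]
}}

```text
time: 5.45
tool_pos: [0.4306, -0.0432, 0.2998]
ee_rot: [-0.561, 3.09, -0.003]
force: [0.6, 0.0, -0.7]
gripper_width: 0.0469
```

```bash
cat > chk.py <<'E'
from h import *
print(r.state())
f=shot('top');a=f['image'][100:290,110:260]
cv2.imwrite('pics/b4.png',cv2.resize(a[...,::-1],None,fx=3,fy=3))
shot('scene')
E
python3 chk.py; python3 m2.py | grep -v float
```

```text
{'time': 5.45, 'q': array([-0.10286387,  0.20020527,  2.12670937, -0.00239059,  0.81286317,
       -2.03140035]), 'joint_vel': array([-1.16089172,  0.03850843, -0.05577716, -0.00150377,  0.00273845,
       -1.30686832]), 'effort': array([ 9.22943383e+00, -4.25765240e+01, -2.26560223e+01, -3.54142534e-02,
        3.82495830e-01,  1.98996596e+00]), 'tool_pos': array([ 0.43059078, -0.04323664,  0.2997536 ]), 'ee_rot': array([-0.56125721,  3.08976808, -0.00341311]), 'force': array([ 0.59085983,  0.00230587, -0.73426152]), 'torque': array([-0.05835119, -0.07009541,  0.00672839]), 'gripper_width': 0.04690456296350767}
T pipe s range [-0.005  -0.0042 -0.0031  0.1172  0.1182  0.1195] t -0.0046 -0.0195 0.0116 z [0.0384 0.0427 0.0446] 478
  axis fit slope deg 1.8372377250512815 off -0.005659004875475463
  plate ((0.1653594970703125, -0.0722808837890625), (495.8857116699219, 116.72798919677734), 0.0389404259622097)
  stop s [0.0505 0.0553 0.1342 0.1587 0.2   ] t -0.06 0.0333
  rail 1 -0.1056 0.0991 0.0218 [0.0022 0.0218]
  rail -1 -0.1044 0.0996 -0.0239 [ 0.0073 -0.0239]
  coupling ((551.281066
[... 518 characters left out ...]
round(4),t[k].max().round(4))
                     ~~~~~~~~~~~~~^^^^^^^^^^^^^^^^^^^^^
    return _quantile_unchecked(
        a, q, axis, out, overwrite_input, method, keepdims, weights)
    return _ureduce(a,
                    func=_quantile_ureduce_func,
    ...<5 lines>...
                    overwrite_input=overwrite_input,
                    method=method)
    r = func(a, **kwargs)
    result = _quantile(arr,
                       quantiles=q,
    ...<2 lines>...
                       out=out,
                       weights=wgt)
    slices_having_nans = np.isnan(arr[-1, ...])
                                  ~~~^^^^^^^^^
IndexError: index -1 is out of bounds for axis 0 with size 0
```

View pics/b4.png

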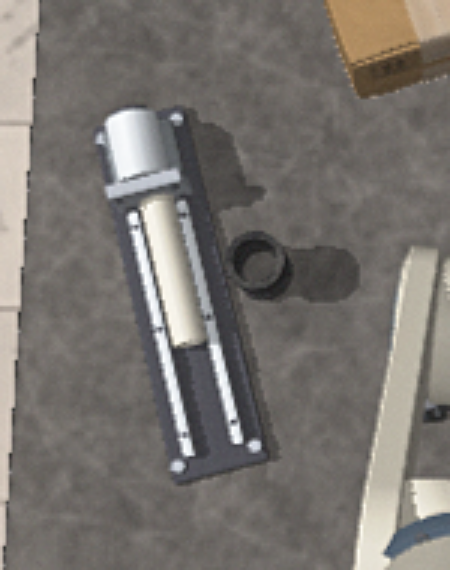

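The top crop shows the pipe's far end at (155,195), against the stop plate, lying straight in the channel. The depth data put its near end 66 mm further along, which matches the gap. The coupling hasn't moved. Next I'll go over the buttons.

>>> {"fn": "move_arm", "kwargs": {
  "motion": [
    {"linear": [0.6, -3.5, 0], "rot": [0, 0, 0], "jaw": 0.54},
    {"linear": [1.3, -7, 0], "rot": [0, 0, 0], "jaw": 0.54},
    {"linear": [2, -11, 0], "rot": [0, 0, 0], "jaw": 0.54},
    {"linear": [2.6, -14, 0], "rot": [0, 0, 0], "jaw": 0.54},
    {"linear": [2.9, -15.7, -1], "rot": [0, 0, 0], "jaw": 0.54},
    {"linear": [2.9, -15.7, -3], "rot": [0, 0, 0], "jaw": 0.54},
    {"linear": [2.9, -15.7, -4.5], "rot": [0, 0, 0], "jaw": 0.54},
    {"linear": [2.9, -15.7, -5], "rot": [0, 0, 0], "jaw": 0.54},
    {"linear": [2.9, -15.7, -5], "rot": [0, 0, 0], "jaw": 0.54}
  ]
}}

```text
time: 6.45
tool_pos: [0.4595, -0.2024, 0.2487]
ee_rot: [0.552, -3.092, 0.003]
force: [-0.9, 0.1, 0.1]
gripper_width: 0.0464
```

Run:
```python
from h import *
s=r.state();print(s['force'],s['tool_pos'],s['ee_rot'],s['gripper_width'])
f=shot('scene');a=f['image'][150:300,210:380]
cv2.imwrite('pics/a5.png',cv2.resize(a[...,::-1],None,fx=4,fy=4,interpolation=cv2.INTER_CUBIC))
from scipy.spatial.transform import Rotation as R
M=R.from_rotvec(s['ee_rot']).as_matrix(); print(M.round(3), np.degrees(np.arctan2(M[1,1],M[0,1])))
P=cloud(f); 
for z0 in (.075,.08,.09):
    m=(np.hypot(P[...,0]-.46,P[...,1]+.2)<.07)&(P[...,2]>z0)&(P[...,2]<z0+.01); q=P[m]; print(z0,len(q),(M.T@(q-s['tool_pos']).T).T.round(3)[::max(1,len(q)//12)].tolist())
```

```text
[-0.87712003  0.10031321  0.13582027] [ 0.45950913 -0.20239653  0.24869647] [ 0.5515865  -3.09216008  0.00329462] 0.04639670967748909
[[-0.938 -0.346 -0.   ]
 [-0.346  0.938 -0.002]
 [ 0.001 -0.002 -1.   ]] 110.22839006877336
0.075 36 [[-0.048, 0.019, 0.173], [-0.037, 0.012, 0.17], [-0.037, 0.012, 0.173], [-0.036, 0.009, 0.174], [-0.007, 0.023, 0.165], [0.004, 0.035, 0.166], [-0.001, 0.022, 0.166], [0.004, 0.024, 0.166], [0.008, 0.029, 0.169], [0.0, 0.023, 0.172], [0.008, -0.024, 0.166], [0.01, -0.028, 0.165]]
0.08 43 [[-0.011, 0.023, 0.159], [-0.009, 0.022, 0.163], [-0.007, 0.023, 0.165], [0.002, 0.023, 0.161], [0.011, 0.027, 0.159], [0.01, 0.028, 0.164], [0.004, 0.024, 0.166], [0.009, 0.024, 0.166], [-0.009, -0.037, 0.16], [0.01, -0.027, 0.159], [0.004, -0.031, 0.162], [0.01, -0.028, 0.162], [0.006, -0.033, 0.162], [0.01, -0.028, 0.165], [0.006, -0.036, 0.164]]
0.09 56 [[-0.01, 0.023, 0.151], [-0.002, 0.023, 0.152], [0.002, 0.023, 0.152], [0.01, 0.028, 0.151], [0.003, 0.022, 0.153], [0.01, 0.023, 0.152], [0.008, 0.027, 0.158], [0.011, 0.022, 0.156], [-0.002, -0.037, 0.151], [0.01, -0.029, 0.149], [0.01, -0.027, 0.154], [0.006, -0.035, 0.151], [0.01, -0.027, 0.156], [0.006, -0.035, 0.155]]
```

View pics/a5.png

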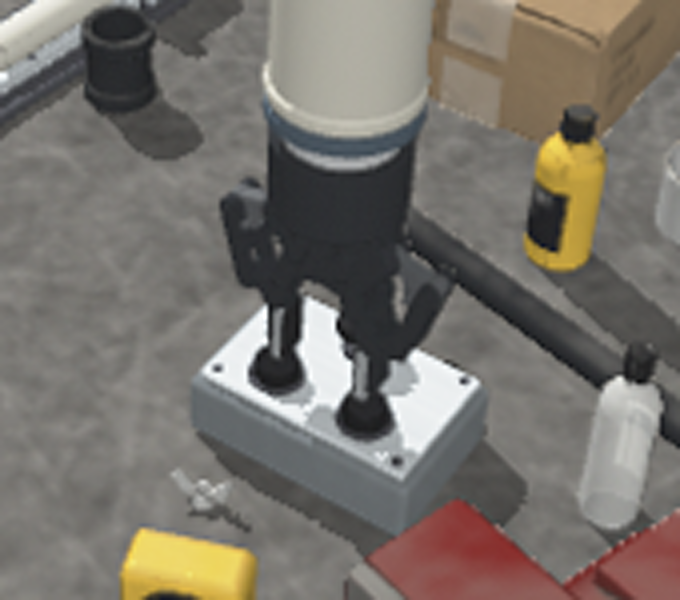

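The picture shows one finger over each start button ((278,370) and (365,415)), with the mushroom behind them and clear. Finger-centre spacing is 60 mm. The y residual is 2 mm, so I'll correct that and descend.

>>> {"fn": "move_arm", "kwargs": {
  "motion": [
    {"linear": [0, 0.2, -0.5], "rot": [0, 0, 0], "jaw": 0.54},
    {"linear": [0, 0.2, -1], "rot": [0, 0, 0], "jaw": 0.54},
    {"linear": [0, 0.2, -1.4], "rot": [0, 0, 0], "jaw": 0.54},
    {"linear": [0, 0.2, -1.6], "rot": [0, 0, 0], "jaw": 0.54},
    {"linear": [0, 0.2, -1.8], "rot": [0, 0, 0], "jaw": 0.54},
    {"linear": [0, 0.2, -2], "rot": [0, 0, 0], "jaw": 0.54}
  ]
}}

```text
time: 7.1
tool_pos: [0.4599, -0.2005, 0.2297]
ee_rot: [-0.551, 3.092, -0.004]
force: [-0.3, 2.2, 7.6]
gripper_width: 0.0462
```

>>> {"fn": "move_arm", "kwargs": {
  "motion": [
    {"linear": [0, 0, -0.2], "rot": [0, 0, 0], "jaw": 0.54},
    {"linear": [0, 0, -0.3], "rot": [0, 0, 0], "jaw": 0.54},
    {"linear": [0, 0, -0.3], "rot": [0, 0, 0], "jaw": 0.54}
  ]
}}

```text
time: 7.4
tool_pos: [0.4599, -0.2006, 0.2271]
ee_rot: [-0.551, 3.092, -0.004]
force: [-3.2, 2.3, 9.4]
gripper_width: 0.0462
```

>>> {"fn": "move_arm", "kwargs": {
  "motion": [
    {"linear": [0, 0, -0.1], "rot": [0, 0, 0], "jaw": 0.54},
    {"linear": [0, 0, -0.2], "rot": [0, 0, 0], "jaw": 0.54},
    {"linear": [0, 0, -0.2], "rot": [0, 0, 0], "jaw": 0.54}
  ]
}}

```text
time: 7.7
tool_pos: [0.46, -0.2006, 0.2269]
ee_rot: [-0.551, 3.092, -0.004]
force: [-6.5, 3.7, 27.7]
gripper_width: 0.0464
```

Run:
```python
from h import *
s=r.state();print(s['force'],s['torque'],s['tool_pos'])
f=shot('scene');a=f['image'][150:300,210:380]
cv2.imwrite('pics/a6.png',cv2.resize(a[...,::-1],None,fx=4,fy=4,interpolation=cv2.INTER_CUBIC))
```

```text
[-6.46116637  3.69994796 27.66587804] [0.80439232 1.30286047 0.08381686] [ 0.46000716 -0.20059418  0.22685617]
```

View pics/a6.png

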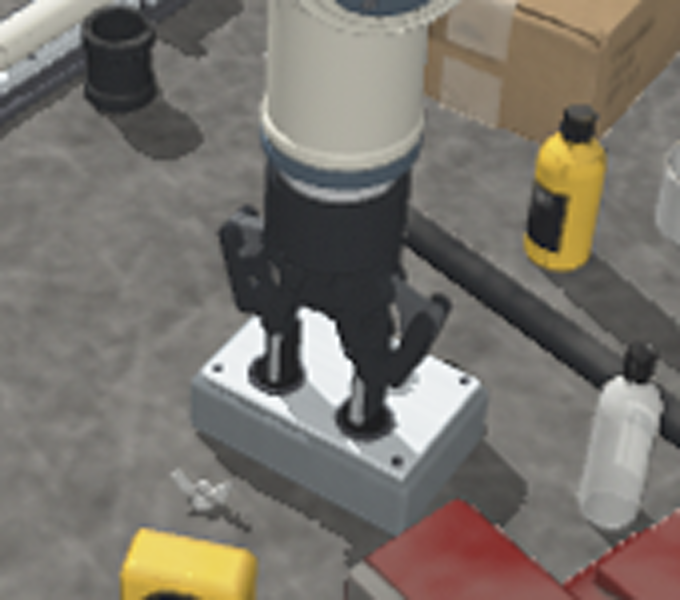

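Both caps are now visibly low ((278,385) and (365,425)). The force jump says they have reached the bottom. I'll hold there with less overpress for a little over 2 s.

>>> {"fn": "move_arm", "kwargs": {
  "motion": [
    {"linear": [0, 0, -0.03], "rot": [0, 0, 0], "jaw": 0.54},
    {"linear": [0, 0, -0.03], "rot": [0, 0, 0], "jaw": 0.54},
    {"linear": [0, 0, -0.03], "rot": [0, 0, 0], "jaw": 0.54},
    {"linear": [0, 0, -0.03], "rot": [0, 0, 0], "jaw": 0.54},
    {"linear": [0, 0, -0.03], "rot": [0, 0, 0], "jaw": 0.54},
    {"linear": [0, 0, -0.03], "rot": [0, 0, 0], "jaw": 0.54},
    {"linear": [0, 0, -0.03], "rot": [0, 0, 0], "jaw": 0.54},
    {"linear": [0, 0, -0.03], "rot": [0, 0, 0], "jaw": 0.54},
    {"linear": [0, 0, -0.03], "rot": [0, 0, 0], "jaw": 0.54},
    {"linear": [0, 0, -0.03], "rot": [0, 0, 0], "jaw": 0.54}
  ]
}}

```text
time: 8.75
tool_pos: [0.4599, -0.2006, 0.2271]
ee_rot: [-0.551, 3.092, -0.004]
force: [-1.3, 2.1, 10.5]
gripper_width: 0.046
```

>>> {"fn": "move_arm", "kwargs": {
  "motion": [
    {"linear": [0, 0, -0.03], "rot": [0, 0, 0], "jaw": 0.54},
    {"linear": [0, 0, -0.03], "rot": [0, 0, 0], "jaw": 0.54},
    {"linear": [0, 0, -0.03], "rot": [0, 0, 0], "jaw": 0.54},
    {"linear": [0, 0, -0.03], "rot": [0, 0, 0], "jaw": 0.54},
    {"linear": [0, 0, -0.03], "rot": [0, 0, 0], "jaw": 0.54},
    {"linear": [0, 0, -0.03], "rot": [0, 0, 0], "jaw": 0.54},
    {"linear": [0, 0, -0.03], "rot": [0, 0, 0], "jaw": 0.54},
    {"linear": [0, 0, -0.03], "rot": [0, 0, 0], "jaw": 0.54},
    {"linear": [0, 0, -0.03], "rot": [0, 0, 0], "jaw": 0.54},
    {"linear": [0, 0, -0.03], "rot": [0, 0, 0], "jaw": 0.54}
  ]
}}

```text
time: 9.75
tool_pos: [0.4599, -0.2006, 0.2273]
ee_rot: [-0.551, 3.092, -0.004]
force: [-3.3, 2.7, 8.4]
gripper_width: 0.0461
```

That is 2 s held. A short extra hold, then straight up.

>>> {"fn": "move_arm", "kwargs": {
  "motion": [
    {"linear": [0, 0, -0.05], "rot": [0, 0, 0], "jaw": 0.54},
    {"linear": [0, 0, -0.05], "rot": [0, 0, 0], "jaw": 0.54},
    {"linear": [0, 0, -0.05], "rot": [0, 0, 0], "jaw": 0.54},
    {"linear": [0, 0, 0.5], "rot": [0, 0, 0], "jaw": 0.54},
    {"linear": [0, 0, 1.2], "rot": [0, 0, 0], "jaw": 0.54},
    {"linear": [0, 0, 3], "rot": [0, 0, 0], "jaw": 0.54},
    {"linear": [0, 0, 6], "rot": [0, 0, 0], "jaw": 0.54},
    {"linear": [-1, 4, 10], "rot": [0, 0, 0], "jaw": 0.54},
    {"linear": [-2, 8, 12], "rot": [0, 0, 0], "jaw": 0.54},
    {"linear": [-3, 12, 12], "rot": [0, 0, 0], "jaw": 0.54}
  ]
}}

```text
time: 10.75
tool_pos: [0.4304, -0.0799, 0.3503]
ee_rot: [-0.547, 3.087, -0.007]
force: [0.6, -0.1, 0.2]
gripper_width: 0.046
```

>>> {"fn": "move_arm", "kwargs": {
  "motion": [
    {"linear": [-2, 6, 0], "rot": [0, 0, 0], "jaw": 0.54},
    {"linear": [-2, 6, 0], "rot": [0, 0, 0], "jaw": 0.54},
    {"linear": [-2, 6, 0], "rot": [0, 0, 0], "jaw": 0.54},
    {"linear": [-2, 6, 0], "rot": [0, 0, 0], "jaw": 0.54}
  ]
}}

```text
time: 11.15
tool_pos: [0.4107, -0.02, 0.3505]
ee_rot: [-0.549, 3.086, -0.008]
force: [-0.0, 0.5, -0.3]
gripper_width: 0.0462
```

```bash
python3 - <<'E'
from h import *
s=r.state();print(s['time'],s['force'],s['tool_pos'],abs(s['joint_vel']).max())
f=shot('scene'); g=shot('top')
cv2.imwrite('pics/s7.png',cv2.resize(f['image'][...,::-1],(800,600)))
cv2.imwrite('pics/t7.png',cv2.resize(g['image'][...,::-1],(800,600)))
for f in(f,g):
  P=cloud(f)
  for b in [(.4495,-.172),(.470,-.228),(.5025,-.184)]:
    m=(np.hypot(P[...,0]-b[0],P[...,1]-b[1])<.01)&(P[...,2]>.04)&(P[...,2]<.1); print(b,m.sum(),np.median(P[m][:,2]))
E
python3 m2.py | grep -E "pipe|coupling"
```

```text
11.15 [-0.03108235  0.50989591 -0.33978215] [ 0.41067107 -0.02003724  0.35054795] 0.02575085453122678
(0.4495, -0.172) 44 0.06358644125680657
(0.47, -0.228) 53 0.06375158917758872
(0.5025, -0.184) 76 0.07486684220545764
(0.4495, -0.172) 44 0.06312142507544893
(0.47, -0.228) 42 0.06295250667550889
(0.5025, -0.184) 44 0.07654435869404952
T pipe s range [-0.0056 -0.0045 -0.003   0.1174  0.1186  0.1198] t -0.0042 -0.0195 0.0115 z [0.0381 0.0424 0.044 ] 475
  coupling ((551.4998779296875, 167.09771728515625), 27.276758193969727) st [ 0.0473 -0.0819]
S pipe s range [-0.0045 -0.0035 -0.003   0.0717  0.0723  0.0743] t -0.0091 -0.0204 0.0102 z [0.0387 0.0424 0.0438] 85
  coupling ((529.8174438476562, 173.05108642578125), 12.244564056396484) st [ 0.0262 -0.0733]
```

View pics/s7.png

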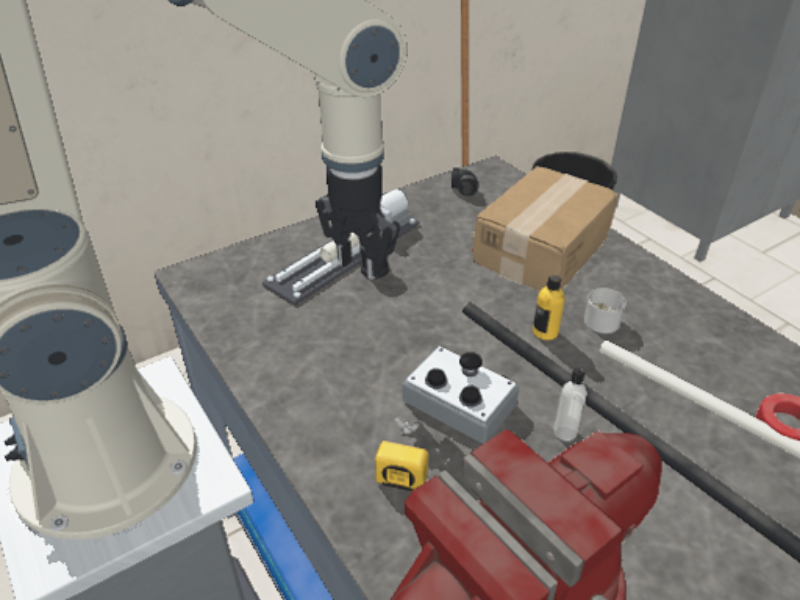

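View pics/t7.png

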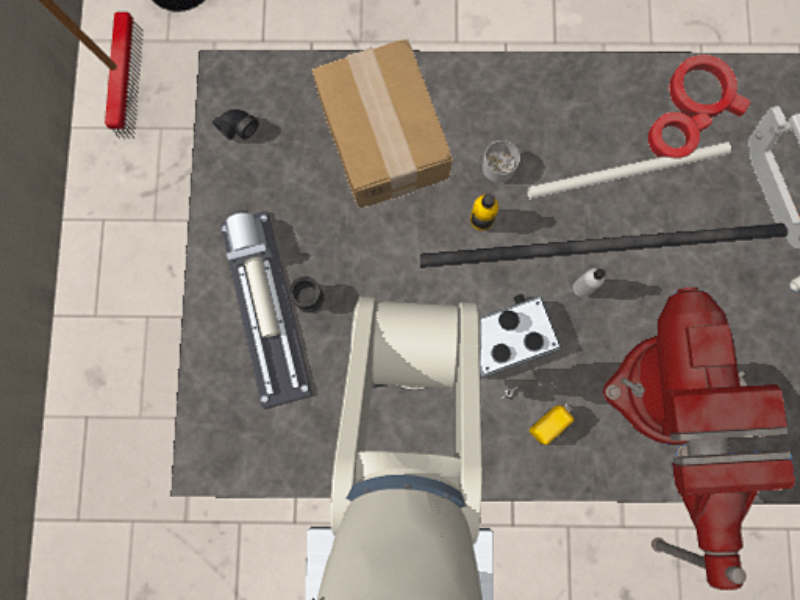

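Both pictures match the expected end state:

- The pipe is at the stop, (262,285) in the top view.
- All three buttons are up, at heights of 63 / 63 / 75 mm by depth, the same as at the start.
- The bystanders haven't moved, and the arm is clear of everything.

Handing in.

```bash
python3 -c "
from bench import r
print(r.close_job())"
```

```text
the job is handed in; nothing more can be done
None
```

I pushed the pipe home and pressed both start buttons together, and the job is handed in. The interface gives no verdict, and I can't read the button joints directly.

- **Pipe:** I pushed it about 66 mm along the channel with the fingers shut, until the resistance rose to about 5 N at the end stop. Afterwards its near end was still 66 mm further along and it lay straight in the channel, touching the stop plate within about 2 mm.
- **Buttons:** I pressed both down to their bottom, one finger on each. The force jumped to about 28 N at the bottom. I then eased to 8–10 N and held for about 2.3 s, lifting at about 10 s on the clock. I judged the press depth from force, tool height and the picture.
- **Last checks:** Both start buttons were back at 63 mm and the stop button at 75–77 mm, the same as at the start. In the pictures no bystander had moved, and the robot was clear of everything with no contact force.
- **Disagreements:** The final scene-camera reading of the coupling was partly hidden by the gripper, so I relied on the top camera, which shows it where it was. The pipe's line fit was also partly skewed in that last look. Nothing else disagreed.

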